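# Crank two relays out of the bench dispenser

## Robot

A 6-joint arm with a two-finger parallel gripper is mounted at the origin on the work surface. World frame = base frame: x ahead of the robot, y to its left, z up, the work surface at z = 0. Lengths are in m, angles in rad, forces in N, time in s.
With the tool pointing down it reaches from about 0.225 to 0.875 m from the base axis. Payload 3.4 kg.
Tool frame: the origin (TCP) lies between the finger pads; the fingertips stand 17 mm ahead of it and the grasp point (between the pads) lies 2 mm behind it; z points along the fingers, y is the line along which they close (so a half turn about z gives the same grasp; the last joint's range is limited). The gripper opens to 85 mm and grips with 20 to 120 N. Pads are 22 mm wide; open, the fingers measure 114 mm over their backs; the gripper's body (76 mm by 85 mm) begins 54 mm behind the grasp point. The pads swing forward as they close: fully open they stand 13 mm farther back than shut.
Start: joints at [1.041, 0.276, 1.505, -0, 1.361, -0.121], TCP at [0.229, 0.528, 0.248] pointing down, gripper open.
Joint ranges: [-2.89, 2.89], [-0.75, 2.08], [0.22, 2.7], [-1.18, 4.32], [0.11, 2.71], [-2.7, 2.7]. Speed limits (rad/s): [2.57, 2.57, 3.14, 3.14, 3.14, 3.14].

## Interface

Orientations are given as a rotation vector (axis times angle).
In Python, from plant import env gives the robot as it stands. The module is installed in compiled form; this text tells all that it offers.
- The arm moves only by the tool servo_tool, never from a script. Its argument "increments" is one flat list of numbers, 7 for each row, row after row: the opening, from 0 (shut) to 1 (fully open), then the shift along the tool's x, y, z in m, then the turn, a rotation vector about the tool's x, y, z in rad. In form: [claw, tx, ty, tz, wx, wy, wz, claw, tx, ty, tz, wx, wy, wz, ...]. A call has 1 to 20 rows; each row is the pose to reach, as a shift and turn from the pose commanded when the call began, along the tool's axes at that moment; what a row does not reach only later rows make up. A row lasts 1/10 s, in which the tool goes at most 50 mm and 8.59 degrees, less where a joint would pass 70% of its speed; a pose out of reach is approached as far as the arm can. A call with a gripper value outside its range is refused whole. The fingers move at their own pace and stop on an object; the grip force is fixed at half the most. Time passes only in rows, so rows that repeat a pose let the fingers close. It gives the time, the measured TCP pose, the force, the opening and the grip force at its end, in the units of the state.
- env.get_obs(): the state, without advancing time (a new reading comes with each control period).
- env.grab_frame(name): name is "scene" or "top" or "wrist"; returns a dict with "pixels" (400x640x3 uint8, red, green, blue), "intrinsics" (3x3 intrinsics, pixels), "dist" ([k1, k2, p1, p2, k3] as OpenCV has them; the pictures are not rectified), "world_from_camera" (4x4, takes a point from camera to world coordinates). Camera axes: x right, y down, z forward; pixel columns grow to the right and rows downward; lengths in m; the calibration is good to about 2 mm. A picture is of the moment at which its call begins. There is no depth.
- env.finish_job(): hands the job in; it is judged then, once.
The state is a dict: "t": time; "q": joint angles; "qvel": joint speeds; "joint_torque": joint torques, N m; "tcp_pos": TCP position; "eef_rot": TCP orientation; "contact_force": force on the tool from outside, world axes, zero at the start; "ft_torque": the same for the moment, N m; "width": finger opening in m; "grasp_force": force on a finger pad.
Only numpy, scipy, OpenCV 4.12 (cv2) and the standard library are available. Lean on these libraries where they do the work, as an engineer would, in place of code of your own. Each camera call takes 0.05 s, during which the arm holds its last target. There are 200 camera calls.

## Task

Slide the empty aluminium tray between the guides under the relay dispenser's outlet until it is fully home against the machine, and let go of it. Then hold the crank's knob and wind it exactly two full turns counter-clockwise (seen from above), handling it gently and at a calm, steady speed: keep moving through the heavy part of each turn, do not strain the knob inwards or outwards off its own circle, nor let the spring throw it on. Leave the crank back where it started, with two relays in the tray and the other two in the magazine, and leave the other things on the bench alone.

Things in the scene. Friction and masses are not known exactly. Their poses are not given: they have to be found in the camera images.
- dispenser: Relay dispenser bolted to the bench: grey box 110 mm wide (x), 200 mm long (y), 45 mm high; feeds along its -y. Origin on the bench under the machine. The crank is at its +y end, turning on an upright axis on the machine's centre line (x = 0); open-sided magazine (35 mm wide, top at 122 mm, y = -54 to -93 mm) with four stacked relays. The deck's lip, 40 to 45 mm up, ends at y = -93 mm; each turn drops one relay over it.
- tray_home (a point): Bench point where the tray's origin lies when home (dispenser x = 0, y = -125 mm), axes as the dispenser's; the tray then has its +y along the machine's +y, its +y end touching the machine's end face (45 mm from here). Two guide bars 12 mm high, inner faces at x = -41 and +41 mm, run along y from that face for 60 mm.
- knob_grip (a point): Point on the knob's axis at the height to grip it, 106 mm above the bench. Knob: black upright cylinder 24 mm in diameter, 77 to 123 mm above the bench, free to spin on its pin. It runs a level circle about the crank's axis; its radius is a hidden setting, 49 to 71 mm, different each time, best found by feel. Below it disc and arm (to 85 mm from the axis) top out 77 mm above the bench.
- crank (a joint): Crank angle, rad: 0 at the start (knob towards the machine's +y, ram fully back), grows counter-clockwise from above, not wrapped. A spring is wound from 0 to 3.1 in each turn (heaviest near 2.0, 7 to 11 N at the knob) and throws the crank on from 3.1 to 5.5 with up to 11 N; friction about 1.5 N. Left alone it stays put within 0.5 of the start position.
- handle_slide (a joint): The knob's small sprung slide along the crank arm, m: 0 unstrained, positive when the knob is pulled outwards from the crank's axis; 3 N per mm either way, stops at 8 mm. It shows how hard the knob is being strained off its own circle; beyond 4 mm (12 N) the handle is being forced.
- tray: Loose open aluminium tray, outer 70 mm (its x) x 90 mm (its y) x 26 mm high, walls 3 mm, about 180 g. Origin at the centre of its underside. At its -y end a black upright grip fin, 12 mm thick (x), standing from 1 to 45 mm above the bench and from y = -44.5 to -80.5 mm; its +y end goes against the machine.
- relay1: White relay block 24 x 30 x 18 mm, about 22 g; origin at the centre of its underside; number 1 from the bottom of the magazine.
- relay2: White relay block 24 x 30 x 18 mm, about 22 g; origin at the centre of its underside; number 2 from the bottom of the magazine.
- relay3: White relay block 24 x 30 x 18 mm, about 22 g; origin at the centre of its underside; number 3 from the bottom of the magazine.
- relay4: White relay block 24 x 30 x 18 mm, about 22 g; origin at the centre of its underside; number 4 from the bottom of the magazine.
- multimeter: Bystander: multimeter lying flat, 150 x 78 x 32 mm
- spool: Bystander: solder spool, 58 mm diameter, 28 mm high
- pliers: Bystander: long-nose pliers lying flat, 165 mm long
- screwdriver: Bystander: screwdriver, 170 mm long
- display_board: Bystander: display module on its green board, 50 x 150 x 18 mm
- flux_bottle: Bystander: small bottle, 44 mm diameter, 90 mm high
There are look-alikes about, which are no part of the job. What is meant by the tray is not purple or red, and is the smaller of those in its own colour.

How it is judged:
By the outcome, as a careful person would: the job done as asked, in the order asked, and still so for the second after the job is handed in, with the robot touching nothing.
It also fails if it takes over 72 s, if anything falls off the work surface, if the arm or the gripper's body presses on something with over 40 N, if the wrist force passes 120 N, or if a joint passes its speed limit or range.

## Working session

There is one attempt and no reset: what is moved stays moved. The work goes in short steps, Python scripts to look and compute and a tool call to move; the robot and the scene stay as the last step left them, time stands still between calls to the robot, and variables do not carry over. Pictures are saved under pics/ and viewed, at most 10 in all, crops included, and the job is handed in when it is done.

Besides the shell and the picture viewer there is one more tool, called after "Call:" by a JSON object that holds its "op" and its "data", one argument or row to a line. servo_tool: Moves the arm, as the interface text tells. Its arguments: {"type":"object","properties":{"increments":{"type":"array"}},"required":["increments"]}

```bash
mkdir -p pics; cat > h.py <<'E'
import numpy as np, cv2
from plant import env
from scipy.spatial.transform import Rotation as R
def grab(n):
    f=env.grab_frame(n); return f
def save(img,name): cv2.imwrite('pics/'+name,cv2.cvtColor(img,cv2.COLOR_RGB2BGR))
def ray(f,uv,z):
    p=cv2.undistortPoints(np.array(uv,float).reshape(-1,1,2),np.array(f['intrinsics']),np.array(f['dist'])).reshape(-1,2)
    T=np.array(f['world_from_camera']); d=np.c_[p,np.ones(len(p))]@T[:3,:3].T; o=T[:3,3]
    return o+d*((z-o[2])/d[:,2])[:,None]
def proj(f,P):
    T=np.linalg.inv(np.array(f['world_from_camera']))
    return cv2.projectPoints(np.array(P,float).reshape(-1,1,3),cv2.Rodrigues(T[:3,:3])[0],T[:3,3],np.array(f['intrinsics']),np.array(f['dist']))[0].reshape(-1,2)
E
python3 - <<'E'
from h import *
import pickle
for n in ['top','scene']:
    f=grab(n); save(f['pixels'],n+'1.png'); pickle.dump(f,open(n+'1.pkl','wb')); print(n,np.round(np.array(f['world_from_camera'])[:3,3],3))
print(env.get_obs())
E
```

```text
top [ 0.214 -0.052  1.41 ]
scene [1.008 0.408 0.981]
{'t': 0.1, 'q': array([ 1.04101770e+00,  2.76563141e-01,  1.50601262e+00,  1.82685195e-05,
        1.36072090e+00, -1.21033880e-01]), 'qvel': array([-1.79843393e-03, -3.67952595e-05, -2.71169144e-03, -1.40056705e-03,
        1.88941679e-03, -1.70016632e-03]), 'joint_torque': array([ 9.41254984e-04, -4.17699766e+01, -2.46407264e+01, -2.33681512e-04,
        5.73613273e-03, -2.38026848e-05]), 'tcp_pos': array([0.22832702, 0.52723452, 0.24750587]), 'eef_rot': array([-6.37486192e-01, -3.07565936e+00,  2.52675919e-03]), 'contact_force': array([ 0.12485644,  0.37306057, -0.03593627]), 'ft_torque': array([ 0.00396229, -0.0150227 , -0.05236904]), 'grasp_force': 0.0, 'width': 0.0855054475911149}
```

View pics/top1.png

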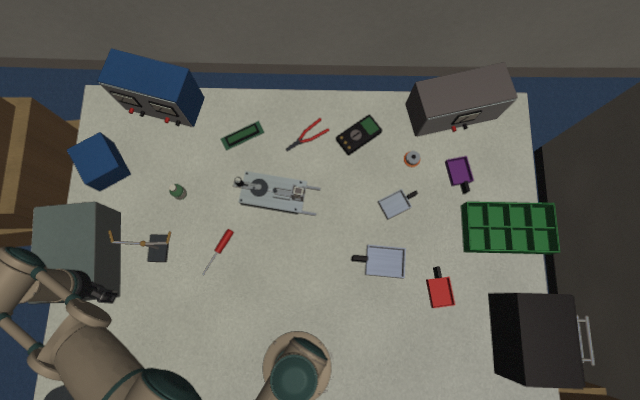

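View pics/scene1.png

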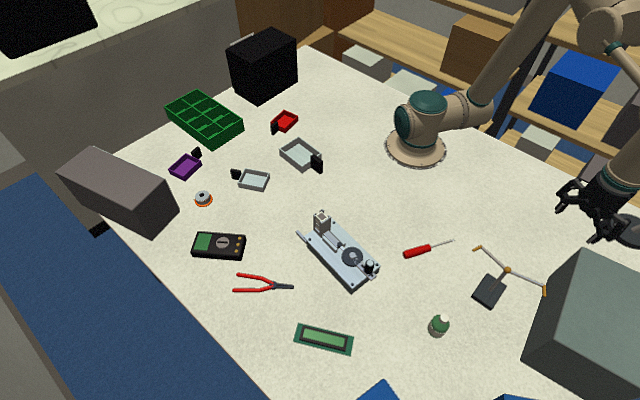

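Tray candidates in the top view are aluminium small (395,204), aluminium large (384,261), purple (459,172) and red (440,290). By the description I choose the small aluminium one at (395,204). The dispenser is at (275,192), with its knob at (239,182) and the guides opening to the right. I'll check with a close crop.

```bash
python3 - <<'E'
from h import *
import pickle
f=pickle.load(open('top1.pkl','rb'))
c=f['pixels'][155:285,225:425]; save(cv2.resize(c,(800,520),interpolation=cv2.INTER_CUBIC),'crop1.png')
E
```

```text
(no output)
```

View pics/crop1.png

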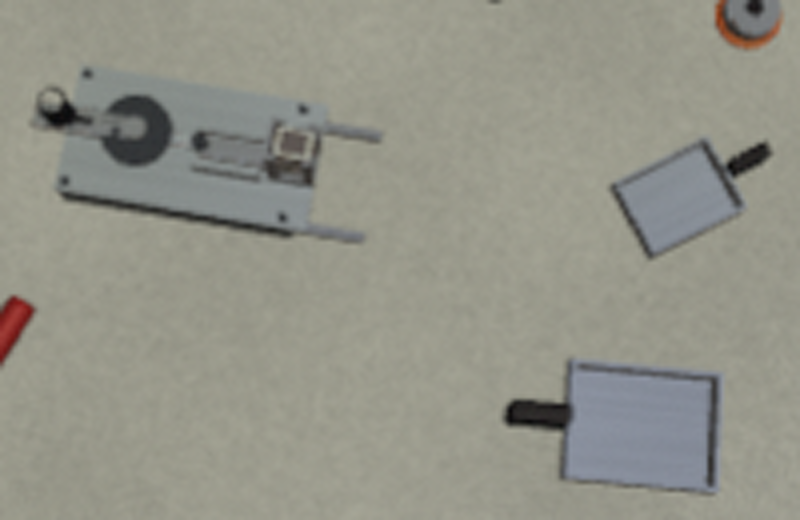

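```bash
python3 - <<'E'
from h import *
import pickle
f=pickle.load(open('top1.pkl','rb'))
def P(c,z): return ray(f,np.array(c)/4+[225,155],z)[:,:2]
T=P([(612,187),(706,140),(743,210),(652,257)],.026)
M=P([(82,67),(327,104),(307,228),(64,188)],.045)
G=P([(380,136),(363,238)],.012); K=P([(52,100)],.123); A=P([(136,130)],.077); F=P([(732,170),(768,150)],.045)
for n,v in zip('TMGKAF',(T,M,G,K,A,F)): print(n,v.round(4).tolist())
print('tray c',T.mean(0),'+y dir',np.degrees(np.arctan2(*(T[0]+T[3]-T[1]-T[2])[::-1])), np.linalg.norm(T[0]-T[1]),np.linalg.norm(T[1]-T[2]))
print('mach c',M.mean(0),'+y dir',np.degrees(np.arctan2(*(M[0]+M[3]-M[1]-M[2])[::-1])),np.linalg.norm(M[0]-M[1]),np.linalg.norm(M[1]-M[2]))
o=env.get_obs();print(R.from_rotvec(o['eef_rot']).as_matrix().round(3))
E
```

```text
T [[0.5307, -0.2573], [0.5731, -0.337], [0.5132, -0.3662], [0.4717, -0.2896]]
M [[0.6212, 0.1911], [0.593, -0.0165], [0.4865, -0.0027], [0.5163, 0.2]]
G [[0.5747, -0.0618], [0.4855, -0.049]]
K [[0.5702, 0.1994]]
A [[0.5589, 0.1382]]
F [[0.5429, -0.3539], [0.5606, -0.3841]]
tray c [ 0.52216596 -0.31252859] +y dir 118.22852067584937 0.09024140398635747 0.06656513172973083
mach c [0.55425787 0.09298099] +y dir 81.96024627603455 0.209576790337606 0.10739221400337581
[[-0.918  0.397 -0.001]
 [ 0.397  0.918 -0.001]
 [ 0.    -0.002 -1.   ]]
```

Call:
{"op": "servo_tool", "data": {
  "increments": [0.6,-0.458,-0.376,-0.1,0,0,1.3,0.6,-0.458,-0.376,-0.1,0,0,1.3,0.6,-0.458,-0.376,-0.1,0,0,1.3,0.6,-0.458,-0.376,-0.1,0,0,1.3,0.6,-0.458,-0.376,-0.1,0,0,1.3,0.6,-0.458,-0.376,-0.1,0,0,1.3,0.6,-0.458,-0.376,-0.1,0,0,1.3,0.6,-0.458,-0.376,-0.1,0,0,1.3,0.6,-0.458,-0.376,-0.1,0,0,1.3,0.6,-0.458,-0.376,-0.1,0,0,1.3,0.6,-0.458,-0.376,-0.1,0,0,1.3,0.6,-0.458,-0.376,-0.1,0,0,1.3,0.6,-0.458,-0.376,-0.1,0,0,1.3,0.6,-0.458,-0.376,-0.1,0,0,1.3,0.6,-0.458,-0.376,-0.1,0,0,1.3,0.6,-0.458,-0.376,-0.1,0,0,1.3]
}}

```text
t: 1.7
tcp_pos: [0.4986, 0.0019, 0.3481]
eef_rot: [-2.367, -2.065, 0.0]
contact_force: [0.9, 0.2, -0.4]
width: 0.0509
grasp_force: 0.0
```

```bash
python3 - <<'E'
from h import *
import pickle
f=grab('wrist'); save(f['pixels'],'w1.png'); pickle.dump(f,open('w1.pkl','wb')); print(np.array(f['world_from_camera']).round(3)); o=env.get_obs(); print(o['t'],o['tcp_pos'],R.from_rotvec(o['eef_rot']).as_matrix().round(3))
E
```

```text
[[ 0.991 -0.128 -0.044  0.51 ]
 [-0.135 -0.937 -0.323  0.085]
 [ 0.     0.326 -0.945  0.474]
 [ 0.     0.     0.     1.   ]]
1.75 [0.4986187  0.00190521 0.34820462] [[ 0.136  0.991 -0.   ]
 [ 0.991 -0.136  0.   ]
 [ 0.    -0.    -1.   ]]
```

View pics/w1.png

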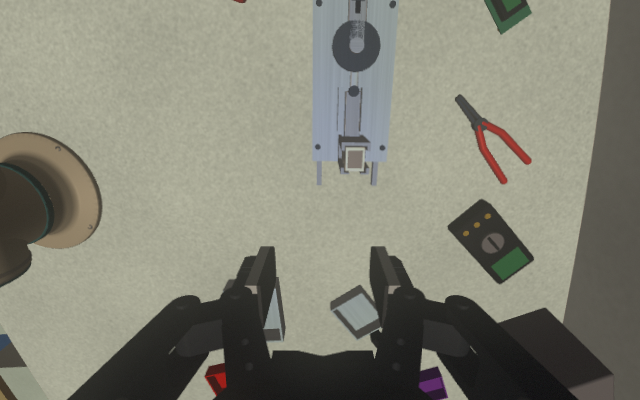

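The wrist view shows the machine end-on: top-face corners at about (313,161) and (388,161), four screws at about (319,3), (393,4), (318,148) and (383,148), disc at (356,45), guide ends at (319,185) and (374,186).

```bash
python3 - <<'E'
from h import *
import pickle
f=pickle.load(open('w1.pkl','rb')); g=cv2.cvtColor(f['pixels'],cv2.COLOR_RGB2GRAY).astype(float)
def blob(u,v,r=4,t=90):
    v0=max(v-r,0);s=g[v0:v+r+1,u-r:u+r+1]; w=np.clip(t-s,0,None); y,x=np.mgrid[v0:v+r+1,u-r:u+r+1]; return [(w*x).sum()/w.sum(),(w*y).sum()/w.sum()]
S=[blob(319,3),blob(393,4),blob(383,148),blob(318,148)]; print(np.round(S,1).tolist())
W=ray(f,S,.045)[:,:2];print(W.round(4).tolist())
d=W[0]+W[1]-W[2]-W[3]; print('dir',np.degrees(np.arctan2(d[1],d[0])), [np.degrees(np.arctan2(*(a-b)[::-1])) for a,b in ((W[0],W[3]),(W[1],W[2]))],'c',W.mean(0))
E4=ray(f,[(313,161),(388,161)],.045)[:,:2];print('end edge',E4,E4.mean(0)); print('guides',ray(f,[(319,185),(374,186)],.012)[:,:2])
print('disc',ray(f,blob(356,45,26),.06)[:,:2],blob(356,45,26))
t=pickle.load(open('top1.pkl','rb')); print(np.linalg.norm(W[0]-W[1]),np.linalg.norm(W[0]-W[3]))
E
```

```text
[[318.3, 2.5], [392.5, 3.7], [381.7, 147.5], [317.2, 146.5]]
[[0.5211, 0.2003], [0.6151, 0.1866], [0.5871, 0.0036], [0.4939, 0.0176]]
dir 81.41671372478895 [np.float64(81.52995297634727), np.float64(81.30375171172147)] c [0.55433167 0.10205659]
end edge [[ 0.48472003 -0.00273629]
 [ 0.59494147 -0.01766576]] [ 0.53983075 -0.01020103]
guides [[ 0.48668215 -0.05028882]
 [ 0.57589293 -0.0641677 ]]
disc [[0.5608585  0.13865305]] [np.float64(355.55524205524205), np.float64(47.98036085536086)]
0.09499661987416634 0.18468797705264325
```

Call:
{"op": "servo_tool", "data": {
  "increments": [0.6,-0.359,0.103,0.2,0,0,-0.628,0.6,-0.359,0.103,0.2,0,0,-0.628,0.6,-0.359,0.103,0.2,0,0,-0.628,0.6,-0.359,0.103,0.2,0,0,-0.628,0.6,-0.359,0.103,0.2,0,0,-0.628,0.6,-0.359,0.103,0.2,0,0,-0.628,0.6,-0.359,0.103,0.2,0,0,-0.628,0.6,-0.359,0.103,0.2,0,0,-0.628,0.6,-0.359,0.103,0.2,0,0,-0.628,0.6,-0.359,0.103,0.2,0,0,-0.628,0.6,-0.359,0.103,0.2,0,0,-0.628]
}}

```text
t: 2.85
tcp_pos: [0.5521, -0.3681, 0.1476]
eef_rot: [-1.615, -2.693, -0.002]
contact_force: [-0.4, -0.6, 0.2]
width: 0.0512
grasp_force: 0.0
```

```bash
python3 - <<'E'
from h import *
f=grab('wrist'); save(f['pixels'],'w2.png'); o=env.get_obs(); print(o['t'],o['tcp_pos'],R.from_rotvec(o['eef_rot']).as_matrix().round(3))
print(proj(f,[[.5517,-.3676,.045]]))
import pickle; pickle.dump(f,open('w2.pkl','wb'))
E
```

```text
2.9 [ 0.55234405 -0.36765053  0.14852969] [[-0.472  0.882 -0.   ]
 [ 0.882  0.472  0.001]
 [ 0.001  0.    -1.   ]]
[[321.61659701 202.74368622]]
```

View pics/w2.png

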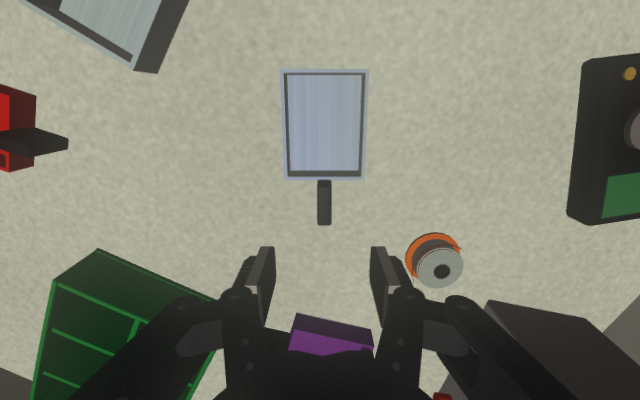

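The small tray is confirmed: silver, fin at (324,182–225), matching the predicted (322,203). The spool at (435,260) is clear of the finger.

Call:
{"op": "servo_tool", "data": {
  "increments": [0.6,0,0.002,0.04,0,0,0,0.6,0,0.002,0.08,0,0,0,0.6,0,0.002,0.11,0,0,0,0.6,0,0.002,0.118,0,0,0,0.6,0,0.002,0.118,0,0,0,0,0,0.002,0.118,0,0,0,0,0,0.002,0.118,0,0,0,0,0,0.002,0.118,0,0,0,0,0,0.002,0.118,0,0,0,0,0,0.002,0.118,0,0,0,0,0,0.002,0.118,0,0,0,0,0,0.002,0.118,0,0,0]
}}

```text
t: 4.1
tcp_pos: [0.5548, -0.3691, 0.0325]
eef_rot: [1.614, 2.691, -0.001]
contact_force: [-0.6, 1.1, 6.9]
width: 0.0113
grasp_force: 59.8
```

Call:
{"op": "servo_tool", "data": {
  "increments": [0,0.007,0.002,-0.002,0,0,0.03,0,0.022,0.005,-0.002,0,0,0.09,0,0.037,0.008,-0.002,0,0,0.15,0,0.053,0.012,-0.002,0,0,0.21,0,0.069,0.016,-0.002,0,0,0.27,0,0.085,0.019,-0.002,0,0,0.33,0,0.101,0.023,-0.002,0,0,0.39,0,0.117,0.027,-0.002,0,0,0.45,0,0.133,0.03,-0.002,0,0,0.51,0,0.147,0.033,-0.002,0,0,0.57,0,0.158,0.036,-0.002,0,0,0.61,0,0.165,0.038,-0.002,0,0,0.635,0,0.167,0.038,-0.002,0,0,0.639,0,0.167,0.038,-0.002,0,0,0.639]
}}

```text
t: 5.5
tcp_pos: [0.5085, -0.2027, 0.0325]
eef_rot: [-2.38, -2.05, -0.0]
contact_force: [-1.0, 0.8, -0.9]
width: 0.0113
grasp_force: 58.7
```

```bash
python3 - <<'E'
from h import *
f=grab('wrist'); save(f['pixels'],'w3.png'); o=env.get_obs(); print(o['t'],o['tcp_pos'],R.from_rotvec(o['eef_rot']).as_matrix().round(3),o['contact_force'],o['width'])
h=np.array([.5338,-.0418]);u=np.array([.1478,.989]);v=np.array([.989,-.1478])
print(proj(f,[[*(h+u*.045+s*v*.035),.026] for s in(-1,1)]))
import pickle; pickle.dump(f,open('w3.pkl','wb'))
E
```

```text
5.55 [ 0.50862776 -0.20293392  0.03250852] [[ 0.148  0.989 -0.   ]
 [ 0.989 -0.148  0.   ]
 [ 0.    -0.    -1.   ]] [-0.13989412  1.38532622  1.65427164] 0.01116878208543308
[[ 222.69878486 -267.5008814 ]
 [ 425.79378811 -266.95745983]]
```

View pics/w3.png

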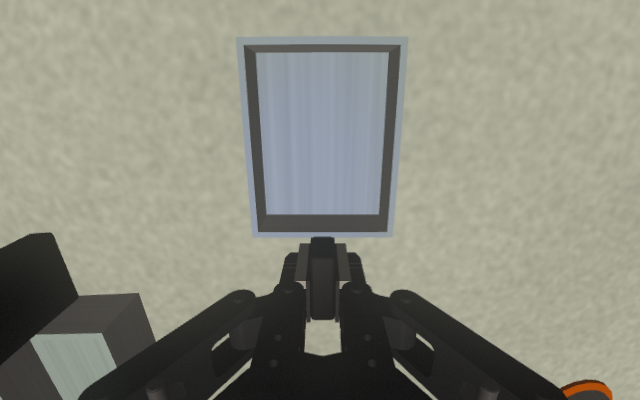

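The tray is held straight: rim corners at (237,38), (408,38), (392,236) and (253,236).

```bash
python3 - <<'E'
from h import *
import pickle
f=pickle.load(open('w3.pkl','rb'))
W=ray(f,[(237,38),(408,38),(392,236),(253,236)],.026)[:,:2]
h=np.array([.5523,.0818]);u=np.array([.1478,.989]);v=np.array([.989,-.1478])
print('machine xy mm',np.c_[(W-h)@v,(W-h)@u].round(4).tolist()); t=np.array([.5086,-.2029])-h; print('tcp',t@v,t@u)
E
```

```text
machine xy mm [[-0.0354, -0.1807], [0.0342, -0.1807], [0.0343, -0.2698], [-0.0353, -0.2698]]
tcp -0.0011406399999999636 -0.28802716
```

Call:
{"op": "servo_tool", "data": {
  "increments": [0,0.006,0,0,0,0,0,0,0.018,0.001,0,0,0,0,0,0.03,0.001,0,0,0,0,0,0.042,0.001,0,0,0,0,0,0.054,0.001,0,0,0,0,0,0.066,0.001,0,0,0,0,0,0.078,0.001,0,0,0,0,0,0.087,0.001,0,0,0,0,0,0.092,0.001,0,0,0,0,0,0.095,0.001,0,0,0,0,0,0.096,0.001,0,0,0,0,0,0.097,0.001,0,0,0,0]
}}

```text
t: 6.75
tcp_pos: [0.5243, -0.1078, 0.0325]
eef_rot: [2.38, 2.049, -0.0]
contact_force: [-1.1, -4.5, 4.3]
width: 0.0105
grasp_force: 59.5
```

Call:
{"op": "servo_tool", "data": {
  "increments": [0,0.001,0,0,0,0,0,0,0.002,0,0,0,0,0,0,0.003,0,0,0,0,0,0,0.003,0,0,0,0,0]
}}

```text
t: 7.15
tcp_pos: [0.5248, -0.1048, 0.0325]
eef_rot: [2.381, 2.049, 0.0]
contact_force: [-0.4, -3.7, 5.1]
width: 0.011
grasp_force: 59.6
```

Call:
{"op": "servo_tool", "data": {
  "increments": [0,0.001,0,0,0,0,0,0,0.002,0,0,0,0,0,0,0.002,0,0,0,0,0]
}}

```text
t: 7.45
tcp_pos: [0.525, -0.1035, 0.0325]
eef_rot: [2.379, 2.049, -0.001]
contact_force: [-1.2, -6.3, 5.1]
width: 0.011
grasp_force: 59.5
```

Call:
{"op": "servo_tool", "data": {
  "increments": [0,0.001,0,0,0,0,0,0,0.002,0,0,0,0,0,0,0.002,0,0,0,0,0]
}}

```text
t: 7.75
tcp_pos: [0.5249, -0.1034, 0.0325]
eef_rot: [2.377, 2.049, -0.005]
contact_force: [-3.4, -13.1, 5.2]
width: 0.0109
grasp_force: 59.5
```

Call:
{"op": "servo_tool", "data": {
  "increments": [0,-0.001,0,0,0,0,0,0,-0.002,0,0,0,0,0,0.4,-0.002,0,0,0,0,0,0.4,-0.002,0,0,0,0,0,0.4,-0.002,0,0,0,0,0,0.4,-0.002,0,0,0,0,0,0.4,-0.002,0,0,0,0,0,0.4,-0.002,0,-0.01,0,0,0,0.4,-0.002,0,-0.03,0,0,0,0.4,-0.002,0,-0.07,0,0,0,0.4,-0.002,0,-0.12,0,0,0,0.4,-0.002,0,-0.17,0,0,0,0.4,0.02,0,-0.22,0,0,0,0.4,0.07,0,-0.25,0,0,0,0.4,0.12,0,-0.27,0,0,0,0.4,0.17,0,-0.27,0,0,0,0.4,0.22,0,-0.27,0,0,0,0.4,0.24,0,-0.27,0,0,0,0.4,0.245,0,-0.27,0,0,0,0.4,0.245,0,-0.27,0,0,0]
}}

```text
t: 9.75
tcp_pos: [0.5612, 0.1428, 0.3026]
eef_rot: [2.378, 2.053, -0.0]
contact_force: [-0.1, -0.0, -0.4]
width: 0.034
grasp_force: 0.0
```

```bash
python3 - <<'E'
from h import *
import pickle
f=grab('wrist'); save(f['pixels'],'w4.png'); o=env.get_obs(); print(o['t'],o['tcp_pos'],R.from_rotvec(o['eef_rot']).as_matrix().round(3),o['contact_force'],o['width'])
pickle.dump(f,open('w4.pkl','wb')); print(proj(f,[[.5698,.199,.123],[.5608,.1387,.06],[.5608,.1387,.077]]))
f=grab('top');pickle.dump(f,open('top2.pkl','wb'))
f2=grab('scene');pickle.dump(f2,open('scene2.pkl','wb'));
a=cv2.resize(f['pixels'][165:225,225:345],(800,400),interpolation=cv2.INTER_CUBIC); 
save(a,'crop2.png')
E
```

```text
9.8 [0.56117144 0.14168275 0.30255536] [[ 0.148  0.989 -0.   ]
 [ 0.989 -0.148 -0.001]
 [-0.001  0.    -1.   ]] [-0.07511777 -0.54242592  0.00654105] 0.03400954807557914
[[321.83756128 124.76539184]
 [321.77301892 168.86365589]
 [321.76761604 172.10196938]]
```

View pics/w4.png

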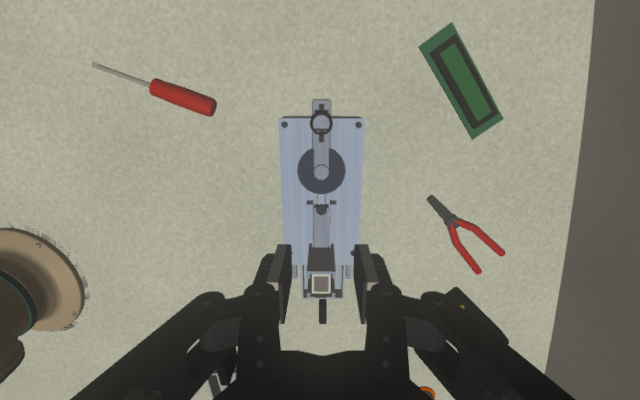

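The wrist view shows the knob top at about (321,123), the crank hub at (321,172), and the tray's fin at (322,311), in line with the machine.

```bash
python3 - <<'E'
from h import *
import pickle
f=pickle.load(open('w4.pkl','rb'))
g=cv2.cvtColor(f['pixels'],cv2.COLOR_RGB2GRAY)
print(g[104:142:1,321].tolist()); print(g[123,300:345].tolist())
c=np.array([.5523,.0818]);u=np.array([.1478,.989]);v=np.array([.989,-.1478])
for n,p,z in (('knob',(321,123),.123),('hub',(321,172),.077),('hub.06',(321,172),.06),('armtip',(321,99),.077)):
    w=ray(f,[p],z)[0,:2]; print(n,w,(w-c)@v,(w-c)@u)
g2=np.hstack([cv2.resize(f['pixels'][90:200,270:375],(400,420)),cv2.resize(f['pixels'][235:330,270:375],(400,420))]); save(g2,'crop3.png')
E
```

```text
[79, 69, 69, 69, 68, 66, 62, 58, 59, 57, 86, 125, 139, 140, 140, 140, 140, 139, 139, 140, 140, 139, 139, 146, 119, 74, 72, 69, 64, 58, 58, 65, 69, 69, 69, 68, 68, 69]
[153, 156, 157, 154, 154, 154, 157, 156, 155, 144, 57, 57, 82, 132, 142, 143, 141, 144, 140, 141, 143, 140, 140, 142, 141, 139, 138, 138, 135, 112, 63, 55, 92, 145, 153, 152, 154, 155, 153, 157, 161, 159, 156, 156, 158]
knob [0.56921645 0.20085711] -0.0008662698630328355 0.12024773184776219
hub [0.55988625 0.13896492] -0.0009461776043650418 0.057657351899301025
hub.06 [0.55921102 0.13475428] -0.0009916445675258014 0.05339323057127326
armtip [0.57244719 0.22351332] -0.001019655218270181 0.1431322289146108
```

View pics/crop3.png

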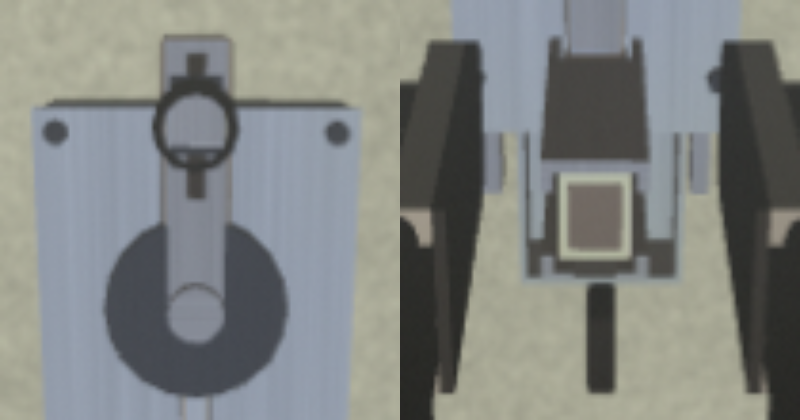

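View pics/crop2.png

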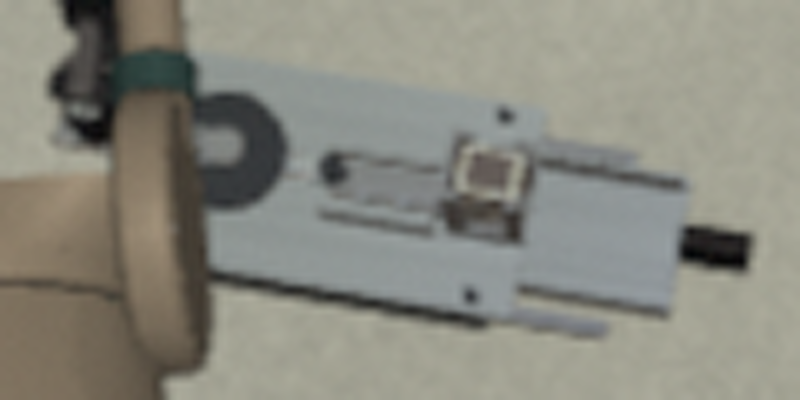

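Call:
{"op": "servo_tool", "data": {
  "increments": [0.5,0.04,-0.001,0.02,0,0,0,0.5,0.06,-0.001,0.05,0,0,0,0.5,0.06,-0.001,0.09,0,0,0,0.5,0.06,-0.001,0.13,0,0,0,0.5,0.06,-0.001,0.165,0,0,0,0.5,0.06,-0.001,0.185,0,0,0,0.5,0.06,-0.001,0.195,0,0,0,0.5,0.06,-0.001,0.198,0,0,0,0.5,0.06,-0.001,0.198,0,0,0]
}}

```text
t: 10.8
tcp_pos: [0.5702, 0.2008, 0.105]
eef_rot: [2.381, 2.048, 0.002]
contact_force: [0.0, 0.6, 0.7]
width: 0.0429
grasp_force: 0.0
```

Call:
{"op": "servo_tool", "data": {
  "increments": [0,0,0,0,0,0,0,0,0,0,0,0,0,0,0,0,0,0,0,0,0,0,0,0,0,0,0,0,0,0,0,0,0,0,0,0,0,0,0,0,0,0,0,0,0,0,0,0,0]
}}

```text
t: 11.5
tcp_pos: [0.5703, 0.2018, 0.106]
eef_rot: [2.379, 2.049, 0.004]
contact_force: [-1.6, 0.1, 6.1]
width: 0.0219
grasp_force: 58.8
```

```bash
cat > arc.py <<'E'
import sys
from h import *
# arc.py a0 a1 n r [ease]: increments from circle angle a0 to a1 in n rows (+ radius correction r0->r)
a0,a1,n,r0,r1=[float(x) for x in sys.argv[1:6]]; n=int(n); mode=sys.argv[6] if len(sys.argv)>6 else ''
s=np.arange(1,n+1)/n
if mode=='in': s=np.array([x*x/.5 if x<.25 else None for x in s]) if 0 else np.where(s<.3,s*s/.6,s-.15)/.85
if mode=='out': s=1-(np.where(1-s<.3,(1-s)**2/.6,(1-s)-.15)/.85)
a=a0+(a1-a0)*s; r=r0+(r1-r0)*np.minimum(1,np.arange(1,n+1)/n)
tx=r*np.cos(a)-r0*np.cos(a0); ty=-r*np.sin(a)+r0*np.sin(a0)
print(', '.join(f'0, {x:.4f}, {y:.4f}, 0, 0, 0, 0' for x,y in zip(tx,ty)))
E
cat > st.py <<'E'
import sys
from h import *
# st.py cx cy r0 : state relative to TCP-circle centre given in machine tool axes
cx,cy,r=[float(x) for x in sys.argv[1:4]]
o=env.get_obs();u=np.array([.148,.989]);v=np.array([.989,-.148]);p=o['tcp_pos'][:2]-[cx,cy];F=o['contact_force'][:2]
X,Y=p@v,p@u; a=np.arctan2(-X,Y); er=np.array([-np.sin(a),np.cos(a)]);et=np.array([-np.cos(a),-np.sin(a)]); Fm=np.array([F@v,F@u])
print('t %.2f ang %.3f R %.4f  Frad %.1f Ftan %.1f z %.4f w %.4f'%(o['t'],a%(2*np.pi),np.hypot(X,Y),Fm@er,Fm@et,o['tcp_pos'][2],o['width']),o['contact_force'].round(1), o['tcp_pos'].round(4))
E
python3 st.py .5599 .1390 .062; python3 arc.py 0 1.02 20 .062 .062 in
```

```text
t 11.50 ang 6.267 R 0.0636  Frad -0.2 Ftan 1.5 z 0.1060 w 0.0219 [-1.6  0.1  6.1] [0.5703 0.2018 0.106 ]
0, -0.0000, -0.0003, 0, 0, 0, 0, 0, -0.0000, -0.0012, 0, 0, 0, 0, 0, -0.0001, -0.0028, 0, 0, 0, 0, 0, -0.0002, -0.0050, 0, 0, 0, 0, 0, -0.0005, -0.0077, 0, 0, 0, 0, 0, -0.0010, -0.0111, 0, 0, 0, 0, 0, -0.0018, -0.0147, 0, 0, 0, 0, 0, -0.0028, -0.0183, 0, 0, 0, 0, 0, -0.0040, -0.0218, 0, 0, 0, 0, 0, -0.0054, -0.0253, 0, 0, 0, 0, 0, -0.0070, -0.0286, 0, 0, 0, 0, 0, -0.0088, -0.0319, 0, 0, 0, 0, 0, -0.0108, -0.0350, 0, 0, 0, 0, 0, -0.0130, -0.0380, 0, 0, 0, 0, 0, -0.0154, -0.0409, 0, 0, 0, 0, 0, -0.0179, -0.0436, 0, 0, 0, 0, 0, -0.0206, -0.0462, 0, 0, 0, 0, 0, -0.0235, -0.0486, 0, 0, 0, 0, 0, -0.0264, -0.0508, 0, 0, 0, 0, 0, -0.0296, -0.0528, 0, 0, 0, 0
```

Call:
{"op": "servo_tool", "data": {
  "increments": [0,-0.0,-0.0003,-0.001,0,0,0,0,-0.0,-0.0012,-0.001,0,0,0,0,-0.0001,-0.0028,-0.001,0,0,0,0,-0.0002,-0.005,-0.001,0,0,0,0,-0.0005,-0.0077,-0.001,0,0,0,0,-0.001,-0.0111,-0.001,0,0,0,0,-0.0018,-0.0147,-0.001,0,0,0,0,-0.0028,-0.0183,-0.001,0,0,0,0,-0.004,-0.0218,-0.001,0,0,0,0,-0.0054,-0.0253,-0.001,0,0,0,0,-0.007,-0.0286,-0.001,0,0,0,0,-0.0088,-0.0319,-0.001,0,0,0,0,-0.0108,-0.035,-0.001,0,0,0,0,-0.013,-0.038,-0.001,0,0,0]
}}

```text
t: 12.9
tcp_pos: [0.5305, 0.1951, 0.106]
eef_rot: [2.381, 2.05, 0.004]
contact_force: [1.9, 1.9, 5.1]
width: 0.0224
grasp_force: 59.4
```

```bash
python3 st.py .5599 .1390 .062
```

```text
t 12.90 ang 0.632 R 0.0633  Frad 0.8 Ftan -2.5 z 0.1060 w 0.0224 [1.9 1.9 5.1] [0.5305 0.1951 0.106 ]
```

```bash
python3 arc.py .66 1.5 14 .062 .0625
```

```text
0, -0.0023, -0.0029, 0, 0, 0, 0, 0, -0.0049, -0.0056, 0, 0, 0, 0, 0, -0.0075, -0.0082, 0, 0, 0, 0, 0, -0.0104, -0.0107, 0, 0, 0, 0, 0, -0.0133, -0.0129, 0, 0, 0, 0, 0, -0.0164, -0.0150, 0, 0, 0, 0, 0, -0.0196, -0.0169, 0, 0, 0, 0, 0, -0.0230, -0.0186, 0, 0, 0, 0, 0, -0.0264, -0.0201, 0, 0, 0, 0, 0, -0.0299, -0.0214, 0, 0, 0, 0, 0, -0.0335, -0.0224, 0, 0, 0, 0, 0, -0.0371, -0.0233, 0, 0, 0, 0, 0, -0.0408, -0.0239, 0, 0, 0, 0, 0, -0.0446, -0.0243, 0, 0, 0, 0
```

Call:
{"op": "servo_tool", "data": {
  "increments": [0,-0.0023,-0.0029,0,0,0,0,0,-0.0049,-0.0056,0,0,0,0,0,-0.0075,-0.0082,0,0,0,0,0,-0.0104,-0.0107,0,0,0,0,0,-0.0133,-0.0129,0,0,0,0,0,-0.0164,-0.015,0,0,0,0,0,-0.0196,-0.0169,0,0,0,0,0,-0.023,-0.0186,0,0,0,0,0,-0.0264,-0.0201,0,0,0,0,0,-0.0299,-0.0214,0,0,0,0,0,-0.0335,-0.0224,0,0,0,0,0,-0.0371,-0.0233,0,0,0,0,0,-0.0408,-0.0239,0,0,0,0,0,-0.0446,-0.0243,0,0,0,0]
}}

```text
t: 14.3
tcp_pos: [0.4999, 0.156, 0.106]
eef_rot: [-2.38, -2.047, -0.008]
contact_force: [1.4, 7.4, 5.0]
width: 0.0222
grasp_force: 59.5
```

```bash
python3 st.py .5599 .1390 .062; python3 arc.py 1.5 2.34 14 .0625 .0625
```

```text
t 14.30 ang 1.443 R 0.0624  Frad 0.7 Ftan -7.5 z 0.1060 w 0.0222 [1.4 7.4 5. ] [0.4999 0.156  0.106 ]
0, -0.0037, -0.0002, 0, 0, 0, 0, 0, -0.0075, -0.0001, 0, 0, 0, 0, 0, -0.0112, 0.0002, 0, 0, 0, 0, 0, -0.0149, 0.0007, 0, 0, 0, 0, 0, -0.0186, 0.0015, 0, 0, 0, 0, 0, -0.0222, 0.0024, 0, 0, 0, 0, 0, -0.0258, 0.0036, 0, 0, 0, 0, 0, -0.0293, 0.0050, 0, 0, 0, 0, 0, -0.0327, 0.0066, 0, 0, 0, 0, 0, -0.0360, 0.0084, 0, 0, 0, 0, 0, -0.0392, 0.0104, 0, 0, 0, 0, 0, -0.0422, 0.0126, 0, 0, 0, 0, 0, -0.0451, 0.0149, 0, 0, 0, 0, 0, -0.0479, 0.0174, 0, 0, 0, 0
```

Call:
{"op": "servo_tool", "data": {
  "increments": [0,-0.0037,-0.0002,0,0,0,0,0,-0.0075,-0.0001,0,0,0,0,0,-0.0112,0.0002,0,0,0,0,0,-0.0149,0.0007,0,0,0,0,0,-0.0186,0.0015,0,0,0,0,0,-0.0222,0.0024,0,0,0,0,0,-0.0258,0.0036,0,0,0,0,0,-0.0293,0.005,0,0,0,0,0,-0.0327,0.0066,0,0,0,0,0,-0.036,0.0084,0,0,0,0,0,-0.0392,0.0104,0,0,0,0,0,-0.0422,0.0126,0,0,0,0,0,-0.0451,0.0149,0,0,0,0,0,-0.0479,0.0174,0,0,0,0]
}}

```text
t: 15.7
tcp_pos: [0.5069, 0.1074, 0.1058]
eef_rot: [-2.377, -2.042, -0.002]
contact_force: [-4.2, 10.2, 11.1]
width: 0.0223
grasp_force: 60.0
```

```bash
python3 st.py .5599 .1390 .062; python3 arc.py 2.34 3.3 16 .0625 .0625
```

```text
t 15.70 ang 2.257 R 0.0617  Frad -1.6 Ftan -10.9 z 0.1058 w 0.0223 [-4.2 10.2 11.1] [0.5069 0.1074 0.1058]
0, -0.0026, 0.0027, 0, 0, 0, 0, 0, -0.0051, 0.0055, 0, 0, 0, 0, 0, -0.0073, 0.0085, 0, 0, 0, 0, 0, -0.0094, 0.0116, 0, 0, 0, 0, 0, -0.0113, 0.0149, 0, 0, 0, 0, 0, -0.0130, 0.0182, 0, 0, 0, 0, 0, -0.0145, 0.0216, 0, 0, 0, 0, 0, -0.0158, 0.0251, 0, 0, 0, 0, 0, -0.0169, 0.0287, 0, 0, 0, 0, 0, -0.0178, 0.0324, 0, 0, 0, 0, 0, -0.0184, 0.0361, 0, 0, 0, 0, 0, -0.0188, 0.0398, 0, 0, 0, 0, 0, -0.0190, 0.0436, 0, 0, 0, 0, 0, -0.0190, 0.0473, 0, 0, 0, 0, 0, -0.0187, 0.0510, 0, 0, 0, 0, 0, -0.0182, 0.0548, 0, 0, 0, 0
```

Call:
{"op": "servo_tool", "data": {
  "increments": [0,-0.0026,0.0027,0,0,0,0,0,-0.0051,0.0055,-0.0003,0,0,0,0,-0.0073,0.0085,-0.0005,0,0,0,0,-0.0094,0.0116,-0.0007,0,0,0,0,-0.0113,0.0149,-0.001,0,0,0,0,-0.013,0.0182,-0.001,0,0,0,0,-0.0145,0.0216,-0.001,0,0,0,0,-0.0158,0.0251,-0.001,0,0,0,0,-0.0169,0.0287,-0.001,0,0,0,0,-0.0178,0.0324,-0.001,0,0,0,0,-0.0184,0.0361,-0.001,0,0,0,0,-0.0188,0.0398,-0.001,0,0,0,0,-0.019,0.0436,-0.001,0,0,0,0,-0.019,0.0473,-0.001,0,0,0,0,-0.0187,0.051,-0.001,0,0,0,0,-0.0182,0.0548,-0.001,0,0,0]
}}

```text
t: 17.3
tcp_pos: [0.561, 0.0782, 0.1061]
eef_rot: [-2.38, -2.049, -0.001]
contact_force: [1.1, 3.2, 1.7]
width: 0.0222
grasp_force: 59.2
```

```bash
python3 st.py .5599 .1390 .062; python3 arc.py 3.3 4.38 18 .0625 .0625
```

```text
t 17.30 ang 3.308 R 0.0608  Frad -3.2 Ftan 1.2 z 0.1061 w 0.0222 [1.1 3.2 1.7] [0.561  0.0782 0.1061]
0, 0.0007, 0.0037, 0, 0, 0, 0, 0, 0.0016, 0.0073, 0, 0, 0, 0, 0, 0.0028, 0.0109, 0, 0, 0, 0, 0, 0.0041, 0.0144, 0, 0, 0, 0, 0, 0.0057, 0.0178, 0, 0, 0, 0, 0, 0.0074, 0.0211, 0, 0, 0, 0, 0, 0.0094, 0.0243, 0, 0, 0, 0, 0, 0.0115, 0.0274, 0, 0, 0, 0, 0, 0.0139, 0.0303, 0, 0, 0, 0, 0, 0.0163, 0.0331, 0, 0, 0, 0, 0, 0.0190, 0.0358, 0, 0, 0, 0, 0, 0.0218, 0.0382, 0, 0, 0, 0, 0, 0.0248, 0.0406, 0, 0, 0, 0, 0, 0.0279, 0.0427, 0, 0, 0, 0, 0, 0.0311, 0.0446, 0, 0, 0, 0, 0, 0.0344, 0.0464, 0, 0, 0, 0, 0, 0.0378, 0.0479, 0, 0, 0, 0, 0, 0.0413, 0.0492, 0, 0, 0, 0
```

Call:
{"op": "servo_tool", "data": {
  "increments": [0,0.0007,0.0037,0,0,0,0,0,0.0016,0.0073,0,0,0,0,0,0.0028,0.0109,0,0,0,0,0,0.0041,0.0144,0,0,0,0,0,0.0057,0.0178,0,0,0,0,0,0.0074,0.0211,0,0,0,0,0,0.0094,0.0243,0,0,0,0,0,0.0115,0.0274,0,0,0,0,0,0.0139,0.0303,0,0,0,0,0,0.0163,0.0331,0,0,0,0,0,0.019,0.0358,0,0,0,0,0,0.0218,0.0382,0,0,0,0,0,0.0248,0.0406,0,0,0,0,0,0.0279,0.0427,0,0,0,0,0,0.0311,0.0446,0,0,0,0,0,0.0344,0.0464,0,0,0,0,0,0.0378,0.0479,0,0,0,0,0,0.0413,0.0492,0,0,0,0]
}}

```text
t: 19.1
tcp_pos: [0.6155, 0.113, 0.1061]
eef_rot: [-2.379, -2.047, -0.002]
contact_force: [0.7, 6.9, 1.6]
width: 0.0224
grasp_force: 59.1
```

```bash
python3 st.py .5599 .1390 .062; python3 arc.py 4.38 5.46 18 .0625 .0625
```

```text
t 19.10 ang 4.423 R 0.0614  Frad -2.3 Ftan 6.5 z 0.1061 w 0.0224 [0.7 6.9 1.6] [0.6155 0.113  0.1061]
0, 0.0036, 0.0011, 0, 0, 0, 0, 0, 0.0072, 0.0020, 0, 0, 0, 0, 0, 0.0109, 0.0027, 0, 0, 0, 0, 0, 0.0146, 0.0032, 0, 0, 0, 0, 0, 0.0184, 0.0034, 0, 0, 0, 0, 0, 0.0221, 0.0034, 0, 0, 0, 0, 0, 0.0259, 0.0032, 0, 0, 0, 0, 0, 0.0296, 0.0027, 0, 0, 0, 0, 0, 0.0333, 0.0021, 0, 0, 0, 0, 0, 0.0369, 0.0012, 0, 0, 0, 0, 0, 0.0405, 0.0001, 0, 0, 0, 0, 0, 0.0440, -0.0012, 0, 0, 0, 0, 0, 0.0474, -0.0027, 0, 0, 0, 0, 0, 0.0508, -0.0045, 0, 0, 0, 0, 0, 0.0540, -0.0064, 0, 0, 0, 0, 0, 0.0571, -0.0085, 0, 0, 0, 0, 0, 0.0601, -0.0108, 0, 0, 0, 0, 0, 0.0629, -0.0132, 0, 0, 0, 0
```

Call:
{"op": "servo_tool", "data": {
  "increments": [0,0.0036,0.0011,0,0,0,0,0,0.0072,0.002,0,0,0,0,0,0.0109,0.0027,0,0,0,0,0,0.0146,0.0032,0,0,0,0,0,0.0184,0.0034,0,0,0,0,0,0.0221,0.0034,0,0,0,0,0,0.0259,0.0032,0,0,0,0,0,0.0296,0.0027,0,0,0,0,0,0.0333,0.0021,0,0,0,0,0,0.0369,0.0012,0,0,0,0,0,0.0405,0.0001,0,0,0,0,0,0.044,-0.0012,0,0,0,0,0,0.0474,-0.0027,0,0,0,0,0,0.0508,-0.0045,0,0,0,0,0,0.054,-0.0064,0,0,0,0,0,0.0571,-0.0085,0,0,0,0,0,0.0601,-0.0108,0,0,0,0,0,0.0629,-0.0132,0,0,0,0]
}}

```text
t: 20.9
tcp_pos: [0.6119, 0.1752, 0.1062]
eef_rot: [2.38, 2.05, -0.0]
contact_force: [-2.5, -2.5, 1.2]
width: 0.0222
grasp_force: 59.1
```

```bash
python3 st.py .5599 .1390 .062; python3 arc.py 5.46 6.60 19 .0625 .062
```

```text
t 20.90 ang 5.469 R 0.0634  Frad -3.5 Ftan -0.6 z 0.1062 w 0.0222 [-2.5 -2.5  1.2] [0.6119 0.1752 0.1062]
0, 0.0027, -0.0026, 0, 0, 0, 0, 0, 0.0051, -0.0055, 0, 0, 0, 0, 0, 0.0075, -0.0084, 0, 0, 0, 0, 0, 0.0096, -0.0115, 0, 0, 0, 0, 0, 0.0115, -0.0147, 0, 0, 0, 0, 0, 0.0133, -0.0180, 0, 0, 0, 0, 0, 0.0148, -0.0214, 0, 0, 0, 0, 0, 0.0162, -0.0249, 0, 0, 0, 0, 0, 0.0173, -0.0284, 0, 0, 0, 0, 0, 0.0182, -0.0321, 0, 0, 0, 0, 0, 0.0189, -0.0357, 0, 0, 0, 0, 0, 0.0194, -0.0394, 0, 0, 0, 0, 0, 0.0196, -0.0431, 0, 0, 0, 0, 0, 0.0196, -0.0469, 0, 0, 0, 0, 0, 0.0194, -0.0506, 0, 0, 0, 0, 0, 0.0190, -0.0543, 0, 0, 0, 0, 0, 0.0184, -0.0580, 0, 0, 0, 0, 0, 0.0175, -0.0616, 0, 0, 0, 0, 0, 0.0164, -0.0651, 0, 0, 0, 0
```

Call:
{"op": "servo_tool", "data": {
  "increments": [0,0.0027,-0.0026,0,0,0,0,0,0.0051,-0.0055,0,0,0,0,0,0.0075,-0.0084,0,0,0,0,0,0.0096,-0.0115,0,0,0,0,0,0.0115,-0.0147,0,0,0,0,0,0.0133,-0.018,0,0,0,0,0,0.0148,-0.0214,0,0,0,0,0,0.0162,-0.0249,0,0,0,0,0,0.0173,-0.0284,0,0,0,0,0,0.0182,-0.0321,0,0,0,0,0,0.0189,-0.0357,0,0,0,0,0,0.0194,-0.0394,0,0,0,0,0,0.0196,-0.0431,0,0,0,0,0,0.0196,-0.0469,0,0,0,0,0,0.0194,-0.0506,0,0,0,0,0,0.019,-0.0543,0,0,0,0,0,0.0184,-0.058,0,0,0,0,0,0.0175,-0.0616,0,0,0,0,0,0.0164,-0.0651,0,0,0,0]
}}

```text
t: 22.8
tcp_pos: [0.5497, 0.2016, 0.1063]
eef_rot: [-2.38, -2.049, -0.001]
contact_force: [1.5, 1.1, -5.3]
width: 0.0224
grasp_force: 58.9
```

```bash
python3 st.py .5599 .1390 .062; python3 arc.py 6.60 7.80 20 .062 .062; echo; python3 arc.py 7.80 9.0 20 .062 .062; python3 - <<'E'
from h import *
f=grab('scene'); save(cv2.resize(f['pixels'][190:310,270:400],(650,600),interpolation=cv2.INTER_CUBIC),'s1.png')
E
```

```text
t 22.80 ang 0.311 R 0.0634  Frad 0.9 Ftan -1.7 z 0.1063 w 0.0224 [ 1.5  1.1 -5.3] [0.5497 0.2016 0.1063]
0, -0.0013, -0.0035, 0, 0, 0, 0, 0, -0.0027, -0.0069, 0, 0, 0, 0, 0, -0.0044, -0.0102, 0, 0, 0, 0, 0, -0.0063, -0.0135, 0, 0, 0, 0, 0, -0.0083, -0.0165, 0, 0, 0, 0, 0, -0.0106, -0.0195, 0, 0, 0, 0, 0, -0.0130, -0.0223, 0, 0, 0, 0, 0, -0.0156, -0.0250, 0, 0, 0, 0, 0, -0.0183, -0.0275, 0, 0, 0, 0, 0, -0.0212, -0.0299, 0, 0, 0, 0, 0, -0.0242, -0.0321, 0, 0, 0, 0, 0, -0.0274, -0.0341, 0, 0, 0, 0, 0, -0.0306, -0.0358, 0, 0, 0, 0, 0, -0.0340, -0.0374, 0, 0, 0, 0, 0, -0.0374, -0.0388, 0, 0, 0, 0, 0, -0.0409, -0.0400, 0, 0, 0, 0, 0, -0.0445, -0.0410, 0, 0, 0, 0, 0, -0.0482, -0.0417, 0, 0, 0, 0, 0, -0.0519, -0.0423, 0, 0, 0, 0, 0, -0.0556, -0.0426, 0, 0, 0, 0

0, -0.0037, -0.0001, 0, 0, 0, 0, 0, -0.0074, 0.0000, 0, 0, 0, 0, 0, -0.0111, 0.0004, 0, 0, 0, 0, 0, -0.0148, 0.0010, 0, 0, 0, 0, 0, -0.0184, 0.0018, 0, 0, 0, 0, 0, -0.0220, 0.0028, 0, 0, 0, 0, 0, -0.0255, 0.0040, 0, 0, 0, 0, 0, -0.0290, 0.0055, 0, 0, 0, 0, 0, -0.0323, 0.0071, 0, 0, 0, 0, 0, -0.0355, 0.0089, 0, 0, 0, 0, 0, -0.0387, 0.0110, 0, 0, 0, 0, 0, -0.0417, 0.0132, 0, 0, 0, 0, 0, -0.0445, 0.0155, 0, 0, 0, 0, 0, -0.0472, 0.0181, 0, 0, 0, 0, 0, -0.0498, 0.0208, 0, 0, 0, 0, 0, -0.0521, 0.0237, 0, 0, 0, 0, 0, -0.0543, 0.0267, 0, 0, 0, 0, 0, -0.0564, 0.0298, 0, 0, 0, 0, 0, -0.0582, 0.0330, 0, 0, 0, 0, 0, -0.0598, 0.0364, 0, 0, 0, 0
```

View pics/s1.png

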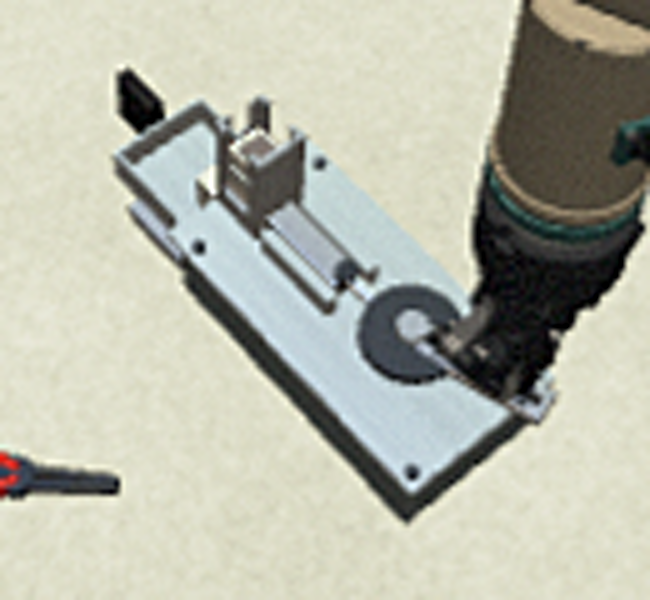

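One white relay is visible in the tray, at crop (207,185), and the tray is still home. I'm continuing with turn two.

Call:
{"op": "servo_tool", "data": {
  "increments": [0,-0.0013,-0.0035,0,0,0,0,0,-0.0027,-0.0069,0,0,0,0,0,-0.0044,-0.0102,0,0,0,0,0,-0.0063,-0.0135,0,0,0,0,0,-0.0083,-0.0165,0,0,0,0,0,-0.0106,-0.0195,0,0,0,0,0,-0.013,-0.0223,0,0,0,0,0,-0.0156,-0.025,0,0,0,0,0,-0.0183,-0.0275,0,0,0,0,0,-0.0212,-0.0299,0,0,0,0,0,-0.0242,-0.0321,0,0,0,0,0,-0.0274,-0.0341,0,0,0,0,0,-0.0306,-0.0358,0,0,0,0,0,-0.034,-0.0374,0,0,0,0,0,-0.0374,-0.0388,0,0,0,0,0,-0.0409,-0.04,0,0,0,0,0,-0.0445,-0.041,0,0,0,0,0,-0.0482,-0.0417,0,0,0,0,0,-0.0519,-0.0423,0,0,0,0,0,-0.0556,-0.0426,0,0,0,0]
}}

```text
t: 24.85
tcp_pos: [0.4993, 0.1533, 0.1063]
eef_rot: [-2.38, -2.048, -0.002]
contact_force: [0.2, 7.6, -6.5]
width: 0.0222
grasp_force: 58.9
```

Call:
{"op": "servo_tool", "data": {
  "increments": [0,-0.0037,-0.0001,0,0,0,0,0,-0.0074,0.0,0,0,0,0,0,-0.0111,0.0004,0,0,0,0,0,-0.0148,0.001,0,0,0,0,0,-0.0184,0.0018,0,0,0,0,0,-0.022,0.0028,0,0,0,0,0,-0.0255,0.004,0,0,0,0,0,-0.029,0.0055,0,0,0,0,0,-0.0323,0.0071,0,0,0,0,0,-0.0355,0.0089,0,0,0,0,0,-0.0387,0.011,0,0,0,0,0,-0.0417,0.0132,0,0,0,0,0,-0.0445,0.0155,0,0,0,0,0,-0.0472,0.0181,0,0,0,0,0,-0.0498,0.0208,0,0,0,0,0,-0.0521,0.0237,0,0,0,0,0,-0.0543,0.0267,0,0,0,0,0,-0.0564,0.0298,0,0,0,0,0,-0.0582,0.033,0,0,0,0,0,-0.0598,0.0364,0,0,0,0]
}}

```text
t: 26.85
tcp_pos: [0.5231, 0.0895, 0.1061]
eef_rot: [-2.376, -2.044, 0.005]
contact_force: [-4.6, 7.7, 0.4]
width: 0.0221
grasp_force: 59.5
```

```bash
python3 st.py .5599 .1390 .062; python3 arc.py 9.0 10.14 19 .062 .062; echo; python3 arc.py 10.14 11.34 20 .062 .062;echo; python3 arc.py 11.34 12.566 24 .062 .062 out
```

```text
t 26.85 ang 2.651 R 0.0617  Frad -3.4 Ftan -8.3 z 0.1061 w 0.0221 [-4.6  7.7  0.4] [0.5231 0.0895 0.1061]
0, -0.0014, 0.0034, 0, 0, 0, 0, 0, -0.0027, 0.0069, 0, 0, 0, 0, 0, -0.0037, 0.0105, 0, 0, 0, 0, 0, -0.0045, 0.0142, 0, 0, 0, 0, 0, -0.0050, 0.0178, 0, 0, 0, 0, 0, -0.0054, 0.0215, 0, 0, 0, 0, 0, -0.0055, 0.0253, 0, 0, 0, 0, 0, -0.0054, 0.0290, 0, 0, 0, 0, 0, -0.0051, 0.0327, 0, 0, 0, 0, 0, -0.0046, 0.0364, 0, 0, 0, 0, 0, -0.0038, 0.0400, 0, 0, 0, 0, 0, -0.0028, 0.0436, 0, 0, 0, 0, 0, -0.0016, 0.0471, 0, 0, 0, 0, 0, -0.0002, 0.0506, 0, 0, 0, 0, 0, 0.0014, 0.0539, 0, 0, 0, 0, 0, 0.0032, 0.0572, 0, 0, 0, 0, 0, 0.0052, 0.0603, 0, 0, 0, 0, 0, 0.0073, 0.0633, 0, 0, 0, 0, 0, 0.0097, 0.0662, 0, 0, 0, 0

0, 0.0025, 0.0027, 0, 0, 0, 0, 0, 0.0052, 0.0053, 0, 0, 0, 0, 0, 0.0080, 0.0077, 0, 0, 0, 0, 0, 0.0110, 0.0100, 0, 0, 0, 0, 0, 0.0141, 0.0120, 0, 0, 0, 0, 0, 0.0173, 0.0139, 0, 0, 0, 0, 0, 0.0206, 0.0156, 0, 0, 0, 0, 0, 0.0241, 0.0170, 0, 0, 0, 0, 0, 0.0276, 0.0183, 0, 0, 0, 0, 0, 0.0311, 0.0193, 0, 0, 0, 0, 0, 0.0348, 0.0202, 0, 0, 0, 0, 0, 0.0384, 0.0208, 0, 0, 0, 0, 0, 0.0421, 0.0212, 
[... 295 characters left out ...]
 0.0101, -0.0047, 0, 0, 0, 0, 0, 0.0133, -0.0067, 0, 0, 0, 0, 0, 0.0163, -0.0088, 0, 0, 0, 0, 0, 0.0192, -0.0111, 0, 0, 0, 0, 0, 0.0220, -0.0136, 0, 0, 0, 0, 0, 0.0246, -0.0163, 0, 0, 0, 0, 0, 0.0271, -0.0191, 0, 0, 0, 0, 0, 0.0293, -0.0221, 0, 0, 0, 0, 0, 0.0314, -0.0251, 0, 0, 0, 0, 0, 0.0333, -0.0284, 0, 0, 0, 0, 0, 0.0350, -0.0317, 0, 0, 0, 0, 0, 0.0365, -0.0351, 0, 0, 0, 0, 0, 0.0378, -0.0386, 0, 0, 0, 0, 0, 0.0389, -0.0421, 0, 0, 0, 0, 0, 0.0398, -0.0457, 0, 0, 0, 0, 0, 0.0404, -0.0491, 0, 0, 0, 0, 0, 0.0407, -0.0519, 0, 0, 0, 0, 0, 0.0409, -0.0542, 0, 0, 0, 0, 0, 0.0410, -0.0560, 0, 0, 0, 0, 0, 0.0411, -0.0573, 0, 0, 0, 0, 0, 0.0411, -0.0581, 0, 0, 0, 0, 0, 0.0411, -0.0583, 0, 0, 0, 0
```

Call:
{"op": "servo_tool", "data": {
  "increments": [0,-0.0014,0.0034,0,0,0,0,0,-0.0027,0.0069,0,0,0,0,0,-0.0037,0.0105,0,0,0,0,0,-0.0045,0.0142,0,0,0,0,0,-0.005,0.0178,0,0,0,0,0,-0.0054,0.0215,0,0,0,0,0,-0.0055,0.0253,0,0,0,0,0,-0.0054,0.029,0,0,0,0,0,-0.0051,0.0327,0,0,0,0,0,-0.0046,0.0364,0,0,0,0,0,-0.0038,0.04,0,0,0,0,0,-0.0028,0.0436,0,0,0,0,0,-0.0016,0.0471,0,0,0,0,0,-0.0002,0.0506,0,0,0,0,0,0.0014,0.0539,0,0,0,0,0,0.0032,0.0572,0,0,0,0,0,0.0052,0.0603,0,0,0,0,0,0.0073,0.0633,0,0,0,0,0,0.0097,0.0662,0,0,0,0]
}}

```text
t: 28.75
tcp_pos: [0.5954, 0.0892, 0.1063]
eef_rot: [2.381, 2.049, 0.006]
contact_force: [2.9, 7.0, -6.2]
width: 0.022
grasp_force: 59.0
```

Call:
{"op": "servo_tool", "data": {
  "increments": [0,0.0025,0.0027,0,0,0,0,0,0.0052,0.0053,0,0,0,0,0,0.008,0.0077,0,0,0,0,0,0.011,0.01,0,0,0,0,0,0.0141,0.012,0,0,0,0,0,0.0173,0.0139,0,0,0,0,0,0.0206,0.0156,0,0,0,0,0,0.0241,0.017,0,0,0,0,0,0.0276,0.0183,0,0,0,0,0,0.0311,0.0193,0,0,0,0,0,0.0348,0.0202,0,0,0,0,0,0.0384,0.0208,0,0,0,0,0,0.0421,0.0212,0,0,0,0,0,0.0458,0.0213,0,0,0,0,0,0.0496,0.0213,0,0,0,0,0,0.0533,0.021,0,0,0,0,0,0.057,0.0205,0,0,0,0,0,0.0606,0.0198,0,0,0,0,0,0.0642,0.0189,0,0,0,0,0,0.0677,0.0177,0,0,0,0]
}}

```text
t: 30.75
tcp_pos: [0.6209, 0.1519, 0.1062]
eef_rot: [2.38, 2.05, -0.002]
contact_force: [-2.5, 0.9, -3.1]
width: 0.0224
grasp_force: 59.5
```

```bash
python3 st.py .5599 .1390 .062
```

```text
t 30.75 ang 5.069 R 0.0624  Frad -2.2 Ftan 1.4 z 0.1062 w 0.0224 [-2.5  0.9 -3.1] [0.6209 0.1519 0.1062]
```

Final arc back to the start angle, sent as two calls.

Call:
{"op": "servo_tool", "data": {
  "increments": [0,0.0035,-0.0014,0,0,0,0,0,0.0068,-0.0029,0,0,0,0,0,0.0101,-0.0047,0,0,0,0,0,0.0133,-0.0067,0,0,0,0,0,0.0163,-0.0088,0,0,0,0,0,0.0192,-0.0111,0,0,0,0,0,0.022,-0.0136,0,0,0,0,0,0.0246,-0.0163,0,0,0,0,0,0.0271,-0.0191,0,0,0,0,0,0.0293,-0.0221,0,0,0,0,0,0.0314,-0.0251,0,0,0,0,0,0.0333,-0.0284,0,0,0,0,0,0.035,-0.0317,0,0,0,0,0,0.0365,-0.0351,0,0,0,0,0,0.0378,-0.0386,0,0,0,0,0,0.0389,-0.0421,0,0,0,0,0,0.0398,-0.0457,0,0,0,0,0,0.0404,-0.0491,0,0,0,0,0,0.0407,-0.0519,0,0,0,0,0,0.0409,-0.0542,0,0,0,0]
}}

```text
t: 32.75
tcp_pos: [0.5735, 0.201, 0.1064]
eef_rot: [-2.381, -2.05, -0.001]
contact_force: [1.1, 1.0, -6.2]
width: 0.0225
grasp_force: 59.1
```

Call:
{"op": "servo_tool", "data": {
  "increments": [0,0.0001,-0.0018,0,0,0,0,0,0.0002,-0.0031,0,0,0,0,0,0.0002,-0.0039,0,0,0,0,0,0.0002,-0.0041,0,0,0,0,0,0.0002,-0.0041,0,0,0,0]
}}

```text
t: 33.25
tcp_pos: [0.5696, 0.2015, 0.1063]
eef_rot: [-2.38, -2.05, -0.0]
contact_force: [0.9, 0.6, -6.8]
width: 0.0226
grasp_force: 59.1
```

```bash
python3 st.py .5599 .1390 .062; python3 - <<'E'
from h import *
f=grab('scene'); save(cv2.resize(f['pixels'][190:310,270:400],(650,600),interpolation=cv2.INTER_CUBIC),'s2.png')
E
```

```text
t 33.25 ang 6.278 R 0.0633  Frad 0.7 Ftan -0.8 z 0.1063 w 0.0226 [ 0.9  0.6 -6.8] [0.5696 0.2015 0.1063]
```

View pics/s2.png

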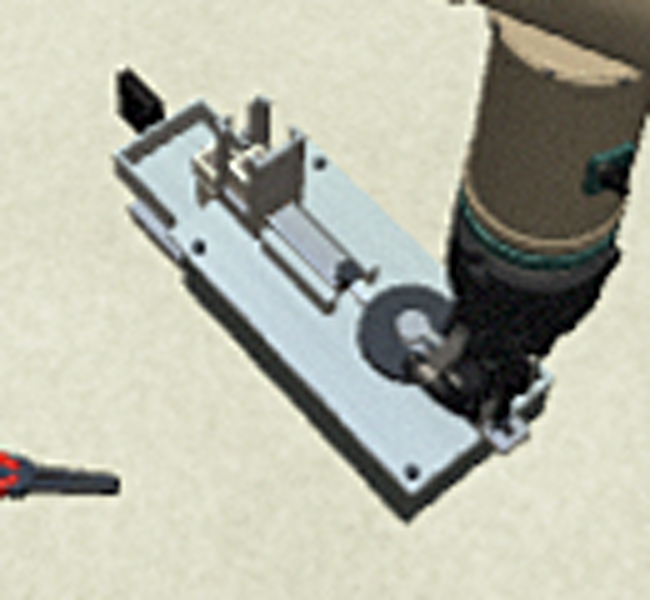

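The second relay has dropped: two are at the outlet over the tray, at crop (207,172), and the magazine level is lower. Now I'll let go of the knob and back away.

Call:
{"op": "servo_tool", "data": {
  "increments": [0,0,0,0.001,0,0,0,0.2,0,0,0.001,0,0,0,0.45,0,0,0.001,0,0,0,0.5,0,0,0.001,0,0,0,0.5,0,0,0.001,0,0,0,0.5,0,0,-0.01,0,0,0,0.5,0,0,-0.03,0,0,0,0.5,0,0,-0.06,0,0,0,0.5,0,0,-0.1,0,0,0,0.5,0,0,-0.14,0,0,0,0.5,-0.03,0,-0.18,0,0,0,0.5,-0.06,0,-0.2,0,0,0,0.5,-0.06,0,-0.2,0,0,0,0.5,-0.06,0,-0.2,0,0,0]
}}

```text
t: 34.7
tcp_pos: [0.5607, 0.1419, 0.3074]
eef_rot: [2.382, 2.048, 0.003]
contact_force: [-0.4, 0.3, -0.9]
width: 0.043
grasp_force: 0.0
```

```bash
python3 - <<'E'
from h import *
f=grab('scene'); w=grab('wrist'); o=env.get_obs();print(o['t'],o['tcp_pos'],o['contact_force'])
p=f['pixels'];a=cv2.resize(p[200:250,285:350],(390,300),interpolation=cv2.INTER_CUBIC);b=cv2.resize(p[190:310,270:400],(390,300))
c=cv2.resize(w['pixels'][90:340,230:415],(400,600),interpolation=cv2.INTER_CUBIC)
save(np.hstack([np.vstack([a,b]),c]),'fin.png')
for n,q in (('knob',(321,123)),): print(ray(w,[q],.123))
E
```

```text
34.8 [0.56018674 0.14262126 0.30542303] [ 0.22661895  0.7446053  -0.83670435]
[[0.56842377 0.20028579 0.123     ]]
```

View pics/fin.png

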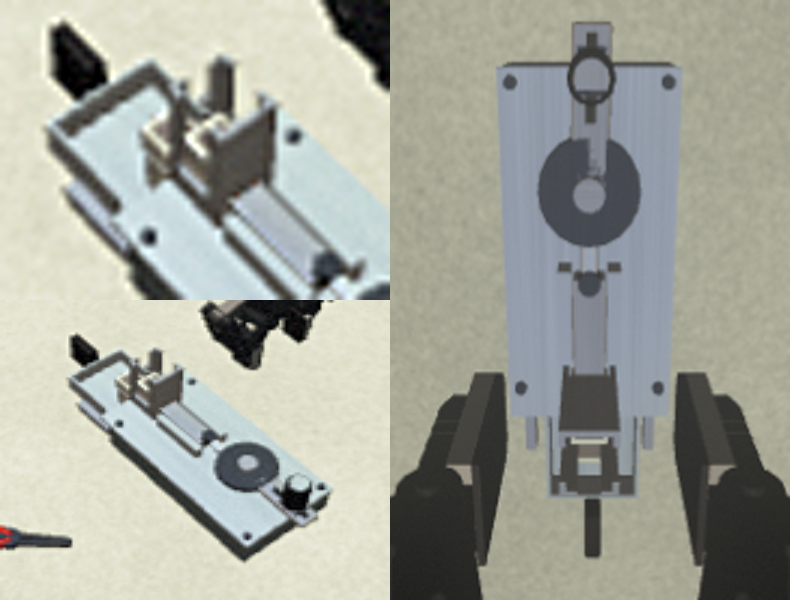

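```bash
python3 - <<'E'
from h import *
c=np.array([.5523,.0818]);u=np.array([.1478,.989]);v=np.array([.989,-.1478])
M=lambda W:np.c_[(W[:,:2]-c)@v,(W[:,:2]-c)@u]
for n in ('scene','top'):
    f=grab(n);p=f['pixels'].astype(int)
    # warm-white = red >= blue+8 & bright; restrict to region around the tray + lip
    poly=proj(f,[[*(c+v*x+u*y),.03] for x,y in((-.04,-.07),(.04,-.07),(.04,-.165),(-.04,-.165))]).astype(np.int32)
    m=np.zeros(p.shape[:2],np.uint8);cv2.fillPoly(m,[poly],1)
    w=((p[...,0]>150)&(p[...,0]>p[...,2]+4)&(m>0)).astype(np.uint8)
    k,l,s,cc=cv2.connectedComponentsWithStats(w)
    for i in range(1,k):
        if s[i,4]<6: continue
        print(n,s[i].tolist(),cc[i].round(1),[ (z,(M(ray(f,[cc[i]],z))*1e3).round(0).tolist()[0]) for z in (.021,.039,.06,.08)])
    if n=='scene':
        for z in(.021,.039,.058): print('pred relay top corners',z,proj(f,[[*(c+v*x+u*y),z] for x,y in((-.012,-.095),(.012,-.095),(.012,-.125),(-.012,-.125))]).round(0).tolist())
        g=p[210:240,302:322]; print('\n'.join(' '.join('%3d%+03d'%(q[0],q[0]-q[2]) for q in r) for r in g))
E
```

```text
scene [311, 208, 8, 8, 18] [313.9 211.7] [(0.021, [-40.0, -155.0]), (0.039, [-32.0, -145.0]), (0.06, [-22.0, -133.0]), (0.08, [-13.0, -121.0])]
scene [309, 219, 4, 7, 16] [310.8 221.8] [(0.021, [-8.0, -131.0]), (0.039, [-0.0, -121.0]), (0.06, [9.0, -110.0]), (0.08, [17.0, -99.0])]
scene [316, 219, 7, 7, 21] [318.8 221.1] [(0.021, [-29.0, -117.0]), (0.039, [-21.0, -108.0]), (0.06, [-11.0, -96.0]), (0.08, [-2.0, -86.0])]
pred relay top corners 0.021 [[319.0, 229.0], [313.0, 233.0], [307.0, 226.0], [313.0, 222.0]]
pred relay top corners 0.039 [[319.0, 225.0], [313.0, 229.0], [307.0, 223.0], [313.0, 219.0]]
pred relay top corners 0.058 [[319.0, 222.0], [313.0, 226.0], [307.0, 219.0], [313.0, 215.0]]
127+14 224+25 227+24 226+21 230+23 229+11 223-10 172-11 149-06 216+06 233+22 234+18 228+20 225+17 224+20 224+22 231+21 209+24 156+06  86+01
100+12 231+28 235+23 233+18 228+02 174-05 118-05  91+03  77+03 143-06 223+07 236+16 231+22 226+21 224+21 225+23 231+16 176+19 104+11  66+09
 51+08 238+29 239+10 199-06 148-05  99+02  83+08  78+06  77+07  79+01 144-05 215+05 234+21 233+23 229+23 228+23 234
[... 3242 characters left out ...]
12
190-27 169-16 201-24 214-23 204-24 205-19 201-23 208-20 209-20 206-19 206-17 203-20 196-23 204-18 207-18 211-21 208-25 147-12  81+07  59+17
178-24 144-11 148-10 207-24 210-23 211-19 216-19 186-23 206-24 213-19 206-18 204-20 202-21 197-21 203-18 207-20 207-22 209-22 145-12  71+09
123-14 176-24 134-11 175-16 207-24 217-21 164-24  93-19 105-17 194-25 207-20 204-19 201-22 199-22 201-22 202-20 208-19 210-20 204-25 198-24
 81+09 120-10 173-23 143-11 177-18 220-22 126-18  41-13  27-09 197-26 211-20 207-19 199-23 204-19 202-19 197-21 201-21 207-20 213-18 217-23
top [321, 188, 7, 3, 15] [323.9 189.1] [(0.021, [43.0, -152.0]), (0.039, [38.0, -153.0]), (0.06, [33.0, -153.0]), (0.08, [28.0, -154.0])]
```

The pixel profile fits two relays stacked in the tray: the top is at about 39 mm and the sides run continuously to the tray floor. The crank is back at its start and the gripper is clear.

```bash
python3 -c "
from plant import env
print(env.finish_job())"
```

```text
the job is handed in; nothing more can be done
None
```

I've handed the job in: the tray is home and released, the crank had two calm counter-clockwise turns and is back at its start, and two relays look stacked in the tray (inferred from pixels), leaving two in the magazine; I viewed 12 pictures, over the limit of 10.

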